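Move a wet-lacquered lid with a lifter and bar it in its cradle

ROBOT

A 6-joint arm with a two-finger parallel gripper is mounted at the origin on the work surface. World frame = base frame: x ahead of the robot, y to its left, z up, the work surface at z = 0. Lengths are in m, angles in rad, forces in N, time in s.
With the tool pointing down it reaches from about 0.35 to 0.775 m from the base axis. Payload 7.3 kg.
Tool frame: the origin (TCP) lies between the finger pads; the fingertips stand 14 mm ahead of it and the grasp point (between the pads) lies 5 mm behind it; z points along the fingers, y is the line along which they close (so a half turn about z gives the same grasp; the last joint's range is limited). The gripper opens to 92 mm and grips with 3 to 60 N. Pads are 19 mm wide; open, the fingers measure 130 mm over their backs; the gripper's body (75 mm by 190 mm) begins 47 mm behind the grasp point.
Start: joints at [1.063, 0.342, 1.524, -0, 1.275, -0.146], TCP at [0.186, 0.491, 0.241] pointing down, gripper open.
Joint ranges: [-2.53, 2.53], [-0.77, 2.02], [0.04, 2.7], [-1, 4.14], [0.28, 2.66], [-3.11, 3.11]. Speed limits (rad/s): [2.57, 2.57, 3.14, 3.14, 3.14, 3.14].

INTERFACE

Orientations are given as [roll, pitch, yaw] about the fixed x, y, z axes, in that order (R = Rz(yaw) Ry(pitch) Rx(roll)).
In Python, from cell import robot, eyes gives the robot as it stands. The module is installed in compiled form; this text tells all that it offers.
- The arm moves only by the shell command python3 -m handwheel 'ROWS' [FORCE]. ROWS is JSON, one flat list of numbers, 5 for each row, row after row: the shift along the world's x, y, z in mm, then the turn about the world's z in rad, then the opening, from 0 (shut) to 1 (fully open). In form: [x, y, z, spin, jaw, x, y, z, spin, jaw, ...]. A call has 1 to 8 rows; each row shifts and turns the commanded pose from where the row before left it; what a row does not reach is not made up. A row lasts 1/10 s, in which the tool goes at most 50 mm and 8.59 degrees, less where a joint would pass 70% of its speed; a pose out of reach is approached as far as the arm can. A call with a gripper value outside its range is refused whole. The fingers move at their own pace and stop on an object; FORCE is the grip in N (left out, the last holds). Time passes only in rows, so rows that do not move let the fingers close. It gives the time, the measured TCP pose, the force, the opening and the grip force at its end, in the units of the state.
- robot.observe(): the state, without advancing time (a new reading comes with each control period).
- eyes.read_camera(name): name is "side" or "top"; returns (picture, depth): 420x560x3 uint8, blue, green, red; 420x560 float32, m along the optical axis (not along the pixel's ray), 0 where there is no reading.
- eyes.calibration(name): a dict with "fx", "fy", "cx", "cy" (pixels), "world_to_cam" (4x4, takes a point from world to camera coordinates). Camera axes: x right, y down, z forward; pixel columns grow to the right and rows downward; lengths in m; the calibration is good to about 2 mm. A picture is of the moment at which its call begins. calibration takes no time and is no camera call.
- robot.hand_in(): hands the job in; it is judged then, once.
The state is a dict: "time": time; "qpos": joint angles; "qvel": joint speeds; "joint_efforts": joint torques, N m; "tool_pos": TCP position; "tool_rot": TCP orientation; "contact_force": force on the tool from outside, world axes, zero at the start; "torque": the same for the moment, N m; "opening": finger opening in m; "grip_force": force on a finger pad.
Only numpy, scipy, OpenCV 4.12 (cv2) and the standard library are available. Lean on these libraries where they do the work, as an engineer would, in place of code of your own. Each camera call takes 0.05 s, during which the arm holds its last target. There are 200 camera calls.

TASK

The grey lid on the drying rack is freshly lacquered, so the gripper must not touch it and it must stay level: slide the lifter's blade under it, lift it off and set it down centred on the cradle, between the two posts. Draw the lifter out and put it down flat on the table clear of the cradle, then lay the retaining bar across the cradle over the lid, seated in the slots of both posts and about evenly over both, without it touching the lid. Leave the other things where they are.

Things in the scene. Friction and masses are not known exactly. Their poses are not given: they have to be found in the camera images.
- lid: Freshly lacquered flat canister lid: plain grey disc, 124 diameter, 5 thick, about 130 g. Starts lying on the two rails of the drying rack, roughly centred. Origin: centre of its underside; z up.
- lifter: Lifter (flat spatula), 170 g, standing flat. Origin on its underside below the grip's middle; x towards the blade tip. Steel blade 64 wide, 3 thick, x = 30..130; tang 32 wide, 3 thick, back to x = -45. A neck (x = -9..9, 14 wide) rises to the black grip: a level bar along x, -38..38, 18 wide (y), 48 to 72 above the underside; take it from above, fingers closing along y.
- lifter_grip (a point): Middle of the lifter's grip bar, 60 above the lifter's underside.
- lifter_blade (a point): Upper face of the blade at x = 88 from the lifter's origin (the lid's centre belongs about here when it is carried). Axes as the lifter.
- rack: Drying rack without posts, fixed: two aluminium rails along x, x = -75..75, 12 wide, 18 high, at y = +-48 (centres): an 84 wide channel between them, bare table below. A cross piece 18 high closes the far end (x = 75..89); the near end (-x) is open for the blade. Origin: at table level midway between the rails.
- cradle: Transport cradle, fixed: rails, channel, cross piece and origin as the rack's, plus two posts at x = 0, y = +-84 (centres), each 48 (x) by 18 (y), joined to the rails by feet 6 high. Each post's top has a slot open upward and along y, 30 wide in x, its floor 60 above the table, between cheeks that rise to 75. Lid and bar belong centred on its origin, the bar along its y.
- bar: Aluminium retaining bar 210 long (along its y), 18 wide (x), 16 high (z), about 160 g, lying on the table beyond the lifter. Origin: centre of its underside.
- stack_a: Bystander: nested stack of 5 upturned grey tumblers, 80 dia x 198 high; origin at its underside centre.
- stack_b: Bystander: nested stack of 3 upturned grey tumblers, 80 dia x 154 high; origin at its underside centre.
- cup: Bystander: single upturned grey tumbler, 80 dia x 110 high; origin at its underside centre.
- canister: Bystander: open grey canister, 120 dia x 120 high; origin at its underside centre.
- brush: Bystander: dusting brush lying flat, 200 long; origin mid-length.
- block: Bystander: wooden sanding block 60 x 36 x 28; origin at its underside centre.
- tape: Bystander: cardboard ring lying flat, 64 dia x 24 high; origin at its underside centre.
Mind the look-alikes: they are no part of the job. Several things look just like the bar: the one meant starts farthest to the robot's right.

How it is judged:
On the way, in this order (a step that is already met when the one before it is completed fails the run):
1. the lid is carried on the lifter's blade, off the rack (height (world z) of lid above 0.026 m and horizontal distance between lid and lifter_blade below 0.05 m and z of lid in the frame of lifter_blade between -0.004 and 0.01 m and contact force between lid and rack below 0.05 N), for 0.2 s.
2. the lid lies centred on the cradle's rails and the lifter no longer touches it (horizontal distance between lid and cradle below 0.018 m and z of lid in the frame of cradle between 0.014 and 0.022 m and angle between lid's own z axis and vertical below 0.06 rad and contact force between lid and lifter below 0.02 N and contact force between lid and cradle above 0.2 N), for 0.2 s.
3. the retaining bar lies in the slots of both posts, over the lid (z of bar in the frame of cradle between 0.056 and 0.065 m and x of bar in the frame of cradle between -0.009 and 0.009 m and y of bar in the frame of cradle between -0.02 and 0.02 m and angle between the y axis of bar and the y axis of cradle, either way round below 0.1 rad and angle between bar's own z axis and vertical below 0.08 rad), for 0.2 s.
At the end, for the whole second after the job is handed in: Lid flat on the cradle rails within 18 mm of its middle; bar level in both slots, its middle within 20 mm of the cradle's, not touching the lid; lifter flat on the table, touching neither, its blade middle over 120 mm from the cradle's middle; all at rest (all of step 3 and horizontal distance between lid and cradle below 0.018 m and z of lid in the frame of cradle between 0.014 and 0.022 m and angle between each of lid, lifter's own z axis and vertical below 0.06 rad and height (world z) of lifter below 0.006 m and horizontal distance between lifter_blade and cradle above 0.12 m and contact force between lifter and cradle below 0.05 N and contact force between each of lifter, bar and lid below 0.05 N and linear speed of each of lid, lifter, bar below 0.02 m/s).
It fails at once if the gripper or arm touches the lid (contact force between any of the fingers, the arm and lid above 0.3 N).
It fails at once if the bar touches the lid (contact force between bar and lid above 0.3 N).
It fails at once if the lid is tipped more than 20 degrees (angle between lid's own z axis and vertical above 0.35 rad).
It fails at once if a bystander is shifted more than 30 mm or tipped over (distance of any of stack_a, stack_b, cup, canister, brush, block, tape from where it was at the start of the episode above 0.03 m or angle between any of stack_a, stack_b, cup, canister, block, tape's own z axis and vertical above 0.4 rad).
It also fails if it takes over 72 s, if anything falls off the work surface, if the arm or the gripper's body presses on something with over 40 N, if the wrist force passes 120 N, or if a joint passes its speed limit or range.

## Working session

There is one attempt and no reset: what is moved stays moved. The work goes in short steps, Python scripts to look and compute and a shell command to move; the robot and the scene stay as the last step left them, time stands still between calls to the robot, and variables do not carry over. Pictures are saved under pics/ and viewed, at most 10 in all, crops included, and the job is handed in when it is done.

```bash
mkdir -p pics; ls; cat > h.py <<'E'
import numpy as np, cv2
from cell import robot, eyes
def cam(n):
    c=eyes.calibration(n); return c,np.array(c["world_to_cam"])
def grab(n,tag):
    p,d=eyes.read_camera(n); cv2.imwrite(f"pics/{tag}.png",p); np.save(f"pics/{tag}.npy",d); return p,d
def pts(n,d):
    c,T=cam(n); v,u=np.indices(d.shape)
    P=np.stack([(u-c["cx"])/c["fx"]*d,(v-c["cy"])/c["fy"]*d,d],-1)
    W=(P-T[:3,3])@T[:3,:3]; W[d==0]=np.nan; return W
def ray(n,u,v,z):
    c,T=cam(n); r=T[:3,:3].T@np.array([(u-c["cx"])/c["fx"],(v-c["cy"])/c["fy"],1]); o=-T[:3,:3].T@T[:3,3]
    return o+r*(z-o[2])/r[2]
E
python3 - <<'E'
from h import *
for n in("top","side"):
    grab(n,n+"0"); c,T=cam(n); print(n,c["fx"],np.round(T,3).tolist(), (-T[:3,:3].T@T[:3,3]).round(3))
print(robot.observe())
E
```

```text
pics
top 380.10163552706416 [[0.028, -1.0, 0.01, -0.005], [-0.99, -0.029, -0.138, 0.53], [0.138, -0.006, -0.99, 1.054], [0.0, 0.0, 0.0, 1.0]] [0.379 0.016 1.117]
side 458.94240989902823 [[0.831, -0.556, 0.005, -0.413], [-0.362, -0.547, -0.755, 0.247], [0.423, 0.625, -0.656, 1.163], [0.0, 0.0, 0.0, 1.0]] [-0.059 -0.822  0.951]
{'time': 0.1, 'qpos': array([ 1.06297751e+00,  3.42634874e-01,  1.52489058e+00, -1.87674831e-05,
        1.27539657e+00, -1.45978977e-01]), 'qvel': array([-0.00122581, -0.00030313, -0.00577174, -0.00020616, -0.00317951,
       -0.00098385]), 'joint_efforts': array([ 2.40978974e-03, -4.32004380e+01, -2.44697589e+01,  7.18714390e-02,
        5.26046182e-02, -9.22631989e-05]), 'tool_pos': array([0.18565932, 0.49072282, 0.24013467]), 'tool_rot': array([-3.14027482e+00, -1.75613948e-04,  2.77975817e+00]), 'contact_force': array([-0.23329769, -0.79876276,  0.12226076]), 'torque': array([ 0.00244819, -0.00031116,  0.00228282]), 'grip_force': 0.0, 'opening': 0.0917270396686031}
```

View pics/top0.png

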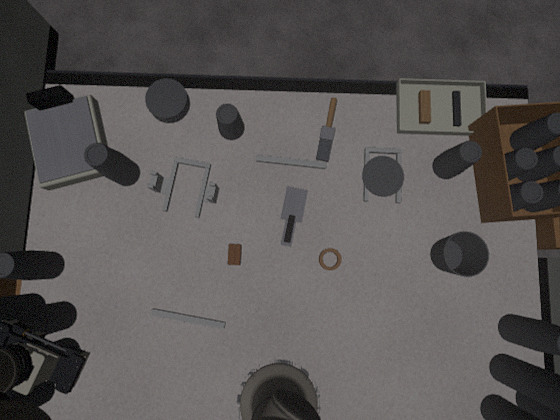

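View pics/side0.png

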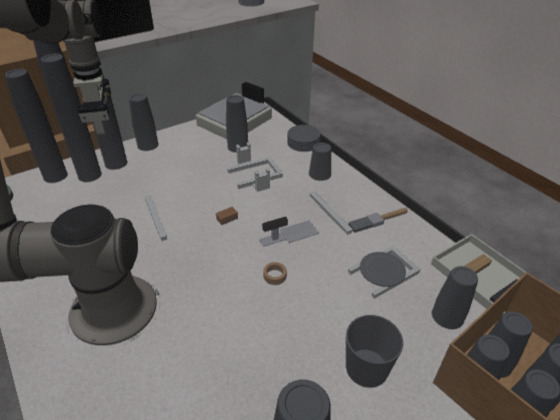

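The top view shows the rack with the lid at (383,175) and the cradle at (190,188), its posts at (155,182) and (213,192). The lifter's blade is at (293,203) and its grip at (289,230).

Bar candidates are (290,161) and (188,318) in the top view, and (330,212) and (155,217) in the side view. The rack and cradle cross pieces and rails look similar too. The rightmost bar, beyond the lifter, is (290,161), so I choose that one. Lid candidates are (383,175) on the rack and (167,100), a disc or tin that is not on a rack. I choose (383,175).

```bash
python3 - <<'E'
from h import *
p=cv2.imread("pics/top0.png"); d=np.load("pics/top0.npy")
c=p[130:270,140:420]
c=cv2.resize(c,None,fx=2.85,fy=2.85,interpolation=cv2.INTER_CUBIC)
cv2.imwrite("pics/crop1.png",cv2.convertScaleAbs(c,alpha=1.7))
W=pts("top",d)
for u,v in [(383,175),(290,160),(189,318),(293,200),(290,230),(167,100),(155,180),(213,190),(250,200),(340,200),(206,185),(172,185),(367,190)]:
    print((u,v),p[v,u],W[v,u].round(3),np.nanstd(W[v-2:v+3,u-2:u+3,2]).round(4))
E
```

```text
(383, 175) [65 64 68] [ 0.65  -0.29   0.025] 0.0016
(290, 160) [109 107 106] [ 0.689 -0.015  0.019] 0.0016
(189, 318) [107 105 106] [0.224 0.258 0.013] 0.0017
(293, 200) [94 88 92] [ 0.571 -0.027  0.006] 0.0019
(290, 230) [43 39 46] [ 0.475 -0.018  0.073] 0.0133
(167, 100) [58 55 55] [0.853 0.354 0.045] 0.0017
(155, 180) [110 112 110] [0.607 0.367 0.06 ] 0.0033
(213, 190) [117 117 115] [0.583 0.201 0.063] 0.0034
(250, 200) [114 114 117] [0.568 0.101 0.002] 0.0025
(340, 200) [112 114 120] [ 0.576 -0.167  0.001] 0.0018
(206, 185) [68 70 69] [0.608 0.232 0.008] 0.0074
(172, 185) [55 60 55] [0.603 0.33  0.018] 0.0079
(367, 190) [113 112 111] [ 0.604 -0.243  0.022] 0.0057
```

View pics/crop1.png

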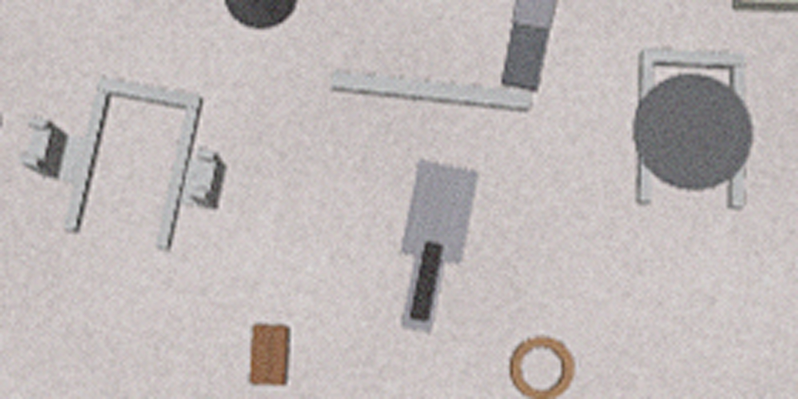

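The crop shows the chosen bar at top (290,161) with the brush bristles just off its right end. The rack and cradle both open towards the robot, the lifter blade points away from it, and the lid is on the rack. Next I average some frames and measure.

```bash
cat >> h.py <<'E'
def avg(n,k,tag):
    A=[eyes.read_camera(n) for _ in range(k)]
    p=np.mean([a[0] for a in A],0).astype(np.float32); d=np.array([a[1] for a in A]); d[d==0]=np.nan
    d=np.nanmedian(d,0); d=np.nan_to_num(d); np.savez(f"pics/{tag}.npz",p=p,d=d); return p,d
def rect(m,n,z,off=(0,0)):
    "min-area rectangle of the mask, its pixels cast on the plane z"
    v,u=np.nonzero(m); P=np.array([ray(n,a,b,z)[:2] for a,b in zip(u+off[0],v+off[1])])
    r=cv2.minAreaRect((P*1000).astype(np.float32)); return P,r
def comps(m,amin):
    k,l,s,c=cv2.connectedComponentsWithStats(m.astype(np.uint8)); return [(l==i,s[i],c[i]) for i in range(1,k) if s[i,4]>=amin]
E
python3 - <<'E'
from h import *
p,d=avg("top",8,"topa"); ps,ds=avg("side",8,"sidea")
W=pts("top",d); z=W[...,2]; 
# table plane check
sel=np.zeros_like(z,bool); sel[100:300,150:420]=1; t=sel&(abs(z)<.006)&(p.mean(2)>105)
print("table z",np.median(z[t]), "sidetable",np.median(pts("side",ds)[220:260,190:260,2]))
H=(z>.009)&sel|((z>.009)&(np.indices(z.shape)[1]>130)&(np.indices(z.shape)[0]>80)&(np.indices(z.shape)[0]<300)&(np.indices(z.shape)[1]<500))
print("HEIGHT comps (top)")
for m,s,c in comps(H,25):
    P=W[m]; print(s[:5],c.round(1),"z med/95",np.median(P[:,2]).round(3),np.percentile(P[:,2],95).round(3),"xy",np.median(P[:,:2],0).round(3), "col",p[m].mean(0).round())
print("DARK comps")
D=(p.mean(2)<85)
for m,s,c in comps(D,40):
    P=W[m]; 
    if 60<c[1]<300 and 120<c[0]<500: print(s[:5],c.round(1),"z",np.nanmedian(P[:,2]).round(3),"xy",np.nanmedian(P[:,:2],0).round(3))
print("saturation diffs blade/table", p[195:205,290:298].mean((0,1)),p[195:205,250:260].mean((0,1)))
E
```

```text
table z 0.0010758723417087412 sidetable -0.0005583571931732066
HEIGHT comps (top)
[ 145   81   45   41 1466] [167.3 100.1] z med/95 0.045 0.046 xy [0.854 0.354] col [58. 56. 56.]
[ 397   81  103  141 4602] [470.9 150.4] z med/95 0.074 0.154 xy [ 0.697 -0.561] col [45. 52. 60.]
[419  90  12  33 393] [424.5 106. ] z med/95 0.025 0.027 xy [ 0.868 -0.418] col [53. 70. 87.]
[453  90   9  36 281] [456.7 107.5] z med/95 0.018 0.019 xy [ 0.871 -0.519] col [43. 42. 42.]
[ 256   97   81   71 1109] [312.1 144.7] z med/95 0.018 0.022 xy [ 0.716 -0.11 ] col [85. 87. 90.]
[216 103  29  36 765] [229.3 120.7] z med/95 0.104 0.112 xy [0.776 0.161] col [52. 51. 51.]
[ 362  146   42   57 1781] [382.7 172.7] z med/95 0.024 0.026 xy [ 0.656 -0.29 ] col [75. 73. 73.]
[162 156  49  61 682] [187.5 181.1] z med/95 0.019 0.02 xy [0.623 0.279] col [100.  99.  99.]
[131 159   8  25 145] [133.9 171.2] z med/95 0.034 0.068 xy [0.635 0.436] col [37. 37. 38.]
[147 170  17  22 237] [155.6 181. ] z med/95 0.06 0.076 xy [0.607 0.366] col [79. 79. 80.]
[206 181  13  22 191] [212.5 191.8] z med/95 0.061 0.077 xy [0.58  
[... 963 characters left out ...]
.6] z 0.011 xy [0.6   0.331]
[198 164  13  54  66] [204.2 191.4] z 0.012 xy [0.587 0.236]
[150 172  14  21 134] [157.9 182.9] z 0.039 xy [0.603 0.364]
[207 184  12  19  87] [214.6 194.8] z 0.035 xy [0.572 0.199]
[283 214  13  29 214] [289.2 228.3] z 0.072 xy [ 0.481 -0.016]
[ 430  231   59   46 2046] [460.3 253.9] z 0.064 xy [ 0.424 -0.505]
[227 244  15  21 280] [234.3 254. ] z 0.029 xy [0.406 0.137]
[319 248  22  22 207] [329.6 258.7] z 0.025 xy [ 0.401 -0.136]
saturation diffs blade/table [91.8375   88.07344  89.015625] [114.595   114.92625 119.47875]h.py:17: RuntimeWarning: All-NaN slice encountered
  d=np.nanmedian(d,0); d=np.nan_to_num(d); np.savez(f"pics/{tag}.npz",p=p,d=d); return p,d
```

```bash
cat > m.py <<'E'
from h import *
def R(name,P):
    P=P[np.isfinite(P[:,0])]; r=cv2.minAreaRect((P[:,:2]*1000).astype(np.float32)); b=cv2.boxPoints(r)
    e=b[1]-b[0]; f=b[2]-b[1]; l=e if np.hypot(*e)>np.hypot(*f) else f; l=l if l[0]>0 else -l
    print(f"{name:12s} n{len(P)} c {np.round(r[0],1)} size {np.round(sorted(r[1]),1)} longyaw {np.arctan2(l[1],l[0]):.3f} z {np.median(P[:,2])*1000:.1f} mean {np.round(P[:,:2].mean(0)*1000,1)}")
def box(W,x0,x1,y0,y1,z0,z1): return (W[...,0]>x0)&(W[...,0]<x1)&(W[...,1]>y0)&(W[...,1]<y1)&(W[...,2]>z0)&(W[...,2]<z1)
def big(m): return max(comps(m,1),key=lambda q:q[1][4])[0]
if __name__=="__main__":
  for n in ("top","side"):
    f=np.load(f"pics/{n}a.npz"); p,d=f["p"],f["d"]; W=pts(n,d); g=p.mean(2); print(n)
    R("grip",W[big(box(W,.4,.56,-.08,.05,.066,.080))])
    R("lid",W[big(box(W,.55,.75,-.4,-.2,.017,.03)&(g<90))])
    R("rackrails",W[box(W,.5,.8,-.37,-.22,.012,.024)&(g>95)])
    R("cradle",W[big(box(W,.45,.75,.17,.40,.013,.023)&(g>85))])
    R("postL",W[box(W,.5,.7,.33,.41,.05,.085)]); R("postR",W[box(W,.5,.7,.15,.25,.05,.085)])
    R("floorL",W[box(W,.5,.7,.33,.41,.054,.066)&(g>100)]); R("floorR",W[box(W,.5,.7,.15,.25,.054,.066)&(g>100)])
    R("bar",W[big(box(W,.64,.74,-.15,.11,.010,.024)&(g>97))])
    T=box(W,.4,.68,-.09,.06,-.006,.012); b=big(T&(g<103)&(p[...,2]<p[...,0]+2.5))
    R("blade",W[b])
    v,u=np.nonzero(b); Q=np.array([ray(n,x,y,.003) for x,y in zip(u,v)]); R("blade@3mm",Q)
    R("stack_a",W[box(W,.5,.8,.36,.6,.15,.3)]); R("cup",W[box(W,.6,.85,.1,.23,.09,.13)])
E
python3 m.py
```

```text
top
grip         n177 c [482.3 -16.6] size [17.7 75.3] longyaw -0.180 z 72.7 mean [481.7 -16.4]
lid          n1339 c [ 649.2 -289.2] size [118.3 121.5] longyaw -1.511 z 24.8 mean [ 648.8 -289.2]
rackrails    n346 c [ 657.  -293.6] size [111.7 163.4] longyaw -0.013 z 19.3 mean [ 688.7 -293.6]
cradle       n574 c [601.8 288.3] size [107.6 164.3] longyaw -0.163 z 19.0 mean [618.9 285.3]
postL        n142 c [608.1 371.7] size [17.5 48.1] longyaw -0.166 z 61.4 mean [607.7 370. ]
postR        n136 c [581.  206.3] size [18.5 47.9] longyaw -0.176 z 61.4 mean [580.6 205. ]
floorL       n51 c [613.9 371.5] size [16.2 36.8] longyaw -0.184 z 60.9 mean [608.2 372.1]
floorR       n53 c [580.1 207.2] size [17.1 23.2] longyaw 0.035 z 60.9 mean [580.6 206.8]
bar          n410 c [688.3 -17.8] size [ 18.4 209.5] longyaw 1.485 z 17.2 mean [688.3 -17.5]
blade        n811 c [522.6 -23.7] size [ 64.2 174.6] longyaw -0.168 z 4.0 mean [546.  -27.3]
blade@3mm    n811 c [522.6 -23.7] size [ 64.2 174.9] longyaw -0.168 z 3.0 mean [546.2 -27.4]
stack_a      n757 c [639.  469.3] size [63.2 63.4] longyaw -1.151 z 1
[... 621 characters left out ...]
 205.6] size [20.6 47.4] longyaw -0.193 z 60.0 mean [578.6 202.3]
floorL       n28 c [607.9 370.6] size [16.5 47.8] longyaw -0.292 z 59.7 mean [609.7 368.7]
floorR       n40 c [576.  206.4] size [17.8 40.7] longyaw -0.118 z 59.4 mean [580.3 205.2]
bar          n270 c [685.6 -18.8] size [ 18.1 209. ] longyaw 1.493 z 15.4 mean [685.1 -27.1]
blade        n32 c [676.4 -41.6] size [ 1.8 90.6] longyaw 1.489 z 8.7 mean [676.4 -42.9]
blade@3mm    n32 c [681.2 -37.9] size [ 2.7 91.1] longyaw 1.504 z 3.0 mean [681. -38.]
stack_a      n353 c [636.3 467.2] size [61.7 62.4] longyaw 0.208 z 184.1 mean [631.3 457.3]
cup          n236 c [788.4 163.9] size [59.4 60.3] longyaw 0.967 z 107.2 mean [784.9 158.5]
```

Measured from both views, with heights that agree with the text:

| Thing | Position (mm) | Yaw (rad) |
|---|---|---|
| grip | (481.4, -17.5, 72) | -0.17 |
| lid | (649.4, -290.5) | – |
| rack | (650, -294.5) | about -0.01 |
| cradle | (594, 288.5) | -0.164 |
| bar | (687, -18) | -0.082 |

Now I move above the grip.

```bash
python3 -m handwheel '[21,-36,0,0.03,1,21,-36,0,0.03,1,21,-36,0,0.03,1,21,-36,0,0.03,1,21,-36,0,0.03,1,21,-36,0,0.04,1,21,-36,0,0,1,21,-36,0,0,1]' 20 && python3 -m handwheel '[21,-36,0,0,1,21,-36,0,0,1,21,-36,0,0,1,21,-36,0,0,1,21,-36,0,0,1,21,-36,0,0,1,0,0,0,0,1,0,0,0,0,1]'
```

```text
time: 1.7
tool_pos: [0.3544, 0.2015, 0.241]
tool_rot: [3.141, 0.001, 2.97]
contact_force: [0.0, 0.3, -1.0]
opening: 0.0916
grip_force: 0.0
time: 2.5
tool_pos: [0.4797, -0.0135, 0.2404]
tool_rot: [3.141, -0.001, 2.968]
contact_force: [-1.1, 0.4, -0.3]
opening: 0.0916
grip_force: 0.0
```

```bash
python3 -m handwheel '[2,-4,-40,0,1,0,0,-40,0,1,0,0,-40,0,1,0,0,-30,0,1,0,0,-20,0,1,0,0,-14,0,1,0,0,0,0,1,0,0,0,0,0.5]' && python3 -m handwheel '[0,0,0,0,0,0,0,0,0,0,0,0,0,0,0,0,0,0,0,0,0,0,0,0,0,0,0,0,0,0]' 50
```

```text
time: 3.3
tool_pos: [0.4817, -0.0161, 0.0572]
tool_rot: [3.141, 0.0, 2.971]
contact_force: [0.5, 0.2, 0.8]
opening: 0.087
grip_force: 0.0
time: 3.9
tool_pos: [0.4818, -0.017, 0.0568]
tool_rot: [3.142, 0.0, 2.97]
contact_force: [-0.1, -0.4, 0.2]
opening: 0.0403
grip_force: 0.0
```

```bash
python3 -m handwheel '[0,0,0,0,0,0,0,0,0,0,0,0,0,0,0,0,0,0,0,0]' && python3 -m handwheel '[0,0,10,0,0,0,0,20,0,0,0,0,20,0,0,-10,-30,0,0.03,0,-10,-45,0,0.03,0,-10,-45,0,0.03,0,-10,-45,0,0.03,0,-10,-45,0,0.04,0]' && python3 -m handwheel '[-6,-45,0,0,0,0,-22,0,0,0,0,0,0,0,0,0,0,0,0,0]'
```

```text
time: 4.3
tool_pos: [0.4818, -0.0169, 0.0567]
tool_rot: [3.141, -0.0, 2.97]
contact_force: [-0.3, 1.1, 0.2]
opening: 0.0173
grip_force: 50.0
time: 5.1
tool_pos: [0.4311, -0.2286, 0.1074]
tool_rot: [-3.141, 0.0, 3.131]
contact_force: [-0.0, 0.3, -1.2]
opening: 0.0179
grip_force: 50.0
time: 5.5
tool_pos: [0.4254, -0.2939, 0.1068]
tool_rot: [3.141, -0.001, 3.129]
contact_force: [0.4, -0.2, -1.6]
opening: 0.0173
grip_force: 50.0
```

```bash
cat > m2.py <<'E'
import sys
from m import *
def lift(tag,z0=.02,z1=.08,k=5,zb=.05):
    o=robot.observe(); print("tcp",np.round(o["tool_pos"]*1000,1),"yaw-pi",(o["tool_rot"][2]%(2*np.pi)-np.pi).round(4))
    t=o["tool_pos"]; a=o["tool_rot"][2]-np.pi; X=np.array([np.cos(a),np.sin(a)]); Y=np.array([-X[1],X[0]])
    for n in ("top","side"):
        p,d=avg(n,k,tag+n); W=pts(n,d); q=W[...,:2]-t[:2]; lx=q@X; ly=q@Y
        b=(lx>.045)&(lx<.16)&(abs(ly)<.06)&(W[...,2]>z0)&(W[...,2]<z1)
        b=big(b); R(n+" blade",W[b]); A=np.c_[lx[b],ly[b],np.ones(b.sum())]
        c=np.linalg.lstsq(A,W[b][:,2],rcond=None)[0]; print("  slope fwd/side",c[:2].round(4),"z at x=88:",(c@[.088,0,1]).round(4), "local x max",(np.percentile(lx[b],99)*1000).round(1),"y",(np.percentile(ly[b],[1,99])*1000).round(1))
E
python3 - <<'E'
from m2 import *
lift("l1")
for n in ("top","side"):
    f=np.load(f"pics/l1{n}.npz"); W=pts(n,f["d"]); g=f["p"].mean(2); o=1.2e-3 if n=="top" else -.6e-3
    m=box(W,.56,.76,-.37,-.22,.013+o,.023+o)&(g>97)
    for nm,y0,y1 in(("left",-.26,-.22),("right",-.37,-.325)):
        P=W[m&(W[...,1]>y0)&(W[...,1]<y1)&(W[...,0]<.715)]; s=np.polyfit(P[:,0],P[:,1],1); print(n,nm,len(P),"yaw",s[0].round(4),"y at .65",np.polyval(s,.65).round(4), "x",P[:,0].min().round(4))
    P=W[m&(W[...,0]>.71)]; R("cross",P)
    L=W[big(box(W,.55,.75,-.4,-.2,.019+o,.028+o)&(g<85))]; R("lid",L)
E
```

```text
tcp [ 425.4 -293.9  106.8] yaw-pi -0.013
top blade    n660 c [ 513.4 -294.6] size [63.5 86. ] longyaw -0.013 z 54.1 mean [ 514.6 -294.4]
  slope fwd/side [-0.002   0.0012] z at x=88: 0.0541 local x max 129.5 y [-31.   31.5]
side blade   n88 c [ 513.5 -324.7] size [13.8 84.8] longyaw 0.114 z 52.5 mean [ 518.7 -323.6]
  slope fwd/side [-0.0002  0.0175] z at x=88: 0.0529 local x max 129.9 y [-32.8 -18.9]
top left 91 yaw -0.0205 y at .65 -0.2427 x 0.5751
top right 90 yaw -0.0394 y at .65 -0.3396 x 0.5746
cross        n224 c [ 724.7 -292.2] size [ 28.4 107.7] longyaw 1.560 z 19.2 mean [ 728.1 -291.5]
lid          n1296 c [ 649.6 -289.8] size [118.4 118.6] longyaw -1.537 z 24.8 mean [ 648.3 -289. ]
side left 73 yaw -0.019 y at .65 -0.2421 x 0.5782
side right 119 yaw -0.0287 y at .65 -0.341 x 0.5715
cross        n213 c [ 723.7 -293.4] size [ 26.8 109.5] longyaw -1.566 z 17.3 mean [ 726.6 -293.3]
lid          n45 c [ 630.  -340.9] size [16.  79.3] longyaw -0.376 z 22.0 mean [ 629.3 -343.1]h.py:17: RuntimeWarning: All-NaN slice encountered
  d=np.nanmedian(d,0); d=np.nan_to_num(d); np.savez(f"pics/{tag}.npz",p=p,d=d); return p,d
```

The lifter is level and in line with the TCP, with its underside at TCP z - 56.8. Now I insert the blade.

```bash
python3 -m handwheel '[0,7,-20,-0.007,0,0,0,-17,0,0,0,0,-10,0,0,0,0,0,0,0]' && python3 -m handwheel '[12,0,0,0,0,20,0,0,0,0,20,-1,0,0,0,20,0,0,0,0,20,-1,0,0,0,20,0,0,0,0,14,-1,0,0,0,10,0,0,0,0]' && python3 -m handwheel '[0,0,0,0,0,0,0,0,0,0]'
```

```text
time: 6.4
tool_pos: [0.4252, -0.2864, 0.0586]
tool_rot: [3.14, -0.002, 3.123]
contact_force: [-1.2, 0.0, -2.1]
opening: 0.0177
grip_force: 50.0
time: 7.2
tool_pos: [0.564, -0.2902, 0.0607]
tool_rot: [-3.14, 0.002, 3.123]
contact_force: [-0.1, -0.4, -1.8]
opening: 0.0178
grip_force: 50.0
time: 7.4
tool_pos: [0.5617, -0.2898, 0.0598]
tool_rot: [3.141, -0.0, 3.123]
contact_force: [-0.8, 0.7, -1.3]
opening: 0.0175
grip_force: 50.0
```

```bash
python3 -m handwheel '[0,0,5,0,0,0,0,4,0,0,0,0,2,0,0,0,0,2,0,0,0,0,3,0,0,0,0,4,0,0,0,0,6,0,0,0,0,8,0,0]' && python3 -m handwheel '[0,0,10,0,0,0,0,10,0,0,0,0,5,0,0,0,0,0,0,0,0,0,0,0,0]' && python3 - <<'E'
from m2 import *
lift("l2",.04,.09)
for n in ("top","side"):
    f=np.load(f"pics/l2{n}.npz"); W=pts(n,f["d"]); g=f["p"].mean(2)
    L=W[big(box(W,.55,.75,-.4,-.2,.045,.09)&(g<85))]; R("lid",L)
cv2.imwrite("pics/l2s.png",cv2.convertScaleAbs(np.load("pics/l2side.npz")["p"],alpha=1.6))
E
```

```text
time: 8.2
tool_pos: [0.5616, -0.2898, 0.094]
tool_rot: [3.141, -0.001, 3.123]
contact_force: [0.3, -0.4, -4.0]
opening: 0.0177
grip_force: 50.0
time: 8.7
tool_pos: [0.5617, -0.2899, 0.1187]
tool_rot: [3.141, -0.0, 3.123]
contact_force: [-0.6, -0.0, -3.2]
opening: 0.0176
grip_force: 50.0
tcp [ 561.7 -289.9  118.7] yaw-pi -0.0188
top blade    n895 c [ 667.2 -284.6] size [ 86.9 105.3] longyaw 1.562 z 71.2 mean [ 667.2 -284.6]
  slope fwd/side [-0.0093 -0.0019] z at x=88: 0.0713 local x max 146.9 y [-42.2  59.4]
side blade   n293 c [ 656.2 -333.6] size [35.1 98.6] longyaw 0.090 z 69.2 mean [ 650.7 -333.8]
  slope fwd/side [-0.0059  0.0295] z at x=88: 0.0704 local x max 141.0 y [-59.3 -22.4]
lid          n871 c [ 665.4 -282.9] size [ 82.9 109. ] longyaw -1.552 z 71.2 mean [ 665.7 -283.8]
lid          n82 c [ 639.3 -324.6] size [ 50.1 115.2] longyaw -0.226 z 69.2 mean [ 630.  -327.6]h.py:17: RuntimeWarning: All-NaN slice encountered
  d=np.nanmedian(d,0); d=np.nan_to_num(d); np.savez(f"pics/{tag}.npz",p=p,d=d); return p,d
```

View pics/l2s.png

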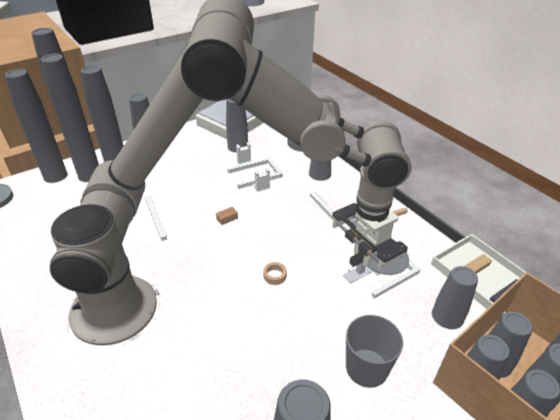

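The lid is level on the blade, clear of the rack (about (385,262) in the picture). Now I carry it to above the cradle.

```bash
python3 -m handwheel '[-2,6,4,0,0,-2,14,4,0,0,-2,22,4,0,0,-2,28,4,0,0,-2,30,4,0,0,-2,30,4,0,0,-2,30,4,0,0,-2,30,4,0,0]' && python3 -m handwheel '[-2,30,0,-0.018,0,-2,30,0,-0.018,0,-2,30,0,-0.018,0,-2,30,0,-0.018,0,-2,30,0,-0.018,0,-2,30,0,-0.018,0,-2,30,0,-0.018,0,-2,30,0,-0.018,0]' && python3 -m handwheel '[-3,30,0,0,0,-3,30,0,0,0,-3,28,0,0,0,-3,24,0,0,0,-3,20,0,0,0,-3,15,0,0,0,-3,10,0,0,0,-2,6,0,0,0]' && python3 -m handwheel '[0,0,0,0,0,0,0,0,0,0,0,0,0,0,0]' && python3 - <<'E' 2>/dev/null
from m2 import *
lift("l3",.07,.12)
for n in ("top","side"):
    f=np.load(f"pics/l3{n}.npz"); W=pts(n,f["d"]); g=f["p"].mean(2)
    m=big(box(W,.5,.7,.18,.4,.085,.115)&(g<85)); L=W[m]; R("lid",L)
    # circle fit on hull points, fixed radius 62: far/outer arc
    from scipy.optimize import least_squares
    h=cv2.convexHull((L[:,:2]*1000).astype(np.float32))[:,0]
    o=robot.observe(); a=o["tool_rot"][2]-np.pi; q=(h-o["tool_pos"][:2]*1000); lx=q@[np.cos(a),np.sin(a)]
    h=h[lx>75]; s=least_squares(lambda c:np.hypot(*(h-c).T)-61,[594,288],loss="soft_l1",f_scale=2); print("lid centre",s.x.round(1),len(h),np.abs(s.fun).mean().round(2))
cv2.imwrite("pics/l3t.png",cv2.convertScaleAbs(np.load("pics/l3top.npz")["p"],alpha=1.6)[100:310,100:380])
E
```

```text
time: 10.0
tool_pos: [0.5452, -0.0977, 0.1515]
tool_rot: [3.141, 0.001, 3.123]
contact_force: [-0.0, 0.3, -3.2]
opening: 0.0175
grip_force: 50.0
time: 10.8
tool_pos: [0.5288, 0.1421, 0.1514]
tool_rot: [3.141, 0.0, 2.979]
contact_force: [0.2, 0.6, -3.3]
opening: 0.0173
grip_force: 50.0
time: 11.6
tool_pos: [0.5061, 0.3038, 0.1509]
tool_rot: [3.141, -0.0, 2.98]
contact_force: [0.4, 0.2, -3.5]
opening: 0.0174
grip_force: 50.0
time: 11.9
tool_pos: [0.5071, 0.3023, 0.1508]
tool_rot: [-3.141, 0.0, 2.978]
contact_force: [-0.1, 0.0, -2.0]
opening: 0.0181
grip_force: 50.0
tcp [507.1 302.3 150.8] yaw-pi -0.1638
top blade    n1231 c [606.5 284.1] size [ 98.4 121.6] longyaw 1.158 z 103.3 mean [605.1 283.6]
  slope fwd/side [-0.0081  0.0038] z at x=88: 0.1034 local x max 147.3 y [-57.3  55.8]
side blade   n557 c [602.5 286.2] size [104.  119.2] longyaw 1.379 z 101.6 mean [597.8 284.2]
  slope fwd/side [-0.0069  0.0036] z at x=88: 0.1015 local x max 145.3 y [-58.6  57.5]
lid          n1192 c [605.3 284.8] size [ 95.7 121.9] longyaw 1.158 z 103.3 mean [604.  283.9]
lid centre [593.  289.2] 27 0.59
lid          n603 c [592.9 288. ] size [117.1 121.4] longyaw 1.030 z 101.6 mean [591.2 286.2]
lid centre [592. 289.] 20 0.72
```

View pics/l3t.png

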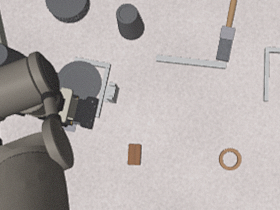

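The lid sits over the cradle at crop (78,80), within 2 mm of centre. Now I lower it.

```bash
python3 -m handwheel '[1,0,-10,0,0,0,0,-18,0,0,0,0,-18,0,0,0,0,-12,0,0,0,0,-7,0,0,0,0,-5,0,0,0,0,-4,0,0,0,0,-2,0,0]' && python3 -m handwheel '[0,0,-2,0,0,0,0,-2,0,0,0,0,-3,0,0,0,0,-3,0,0,0,0,-3,0,0,0,0,0,0,0,0,0,0,0,0]'
```

```text
time: 13.2
tool_pos: [0.508, 0.3031, 0.0748]
tool_rot: [3.141, 0.0, 2.979]
contact_force: [0.7, -0.1, -3.3]
opening: 0.0177
grip_force: 50.0
time: 13.9
tool_pos: [0.5079, 0.303, 0.0617]
tool_rot: [3.142, 0.0, 2.979]
contact_force: [0.4, -0.7, -2.0]
opening: 0.0181
grip_force: 50.0
```

```bash
python3 -m handwheel '[-5,1,0,0,0,-11,2,0,0,0,-18,3,0,0,0,-24,4,0,0,0,-26,4,0,0,0,-26,4.5,0,0,0,-24,4,0,0,0,-14,2,0,0,0]' && python3 -m handwheel '[0,0,0,0,0,0,0,-3,0,0,0,0,-1.5,0,0,0,0,-0.5,0,0,0,0,0,0,0]' && python3 - <<'E' 2>/dev/null
from m2 import *
lift("l4",-.004,.012)
for n in ("top","side"):
    f=np.load(f"pics/l4{n}.npz"); W=pts(n,f["d"]); g=f["p"].mean(2)
    R("lid",W[big(box(W,.5,.7,.18,.4,.015,.03)&(g<85))])
    R("postL",W[box(W,.5,.7,.33,.41,.05,.085)]); R("postR",W[box(W,.5,.7,.15,.25,.05,.085)])
cv2.imwrite("pics/l4s.png",cv2.convertScaleAbs(np.load("pics/l4side.npz")["p"],alpha=1.6)[80:300,60:400])
E
```

```text
time: 14.7
tool_pos: [0.3572, 0.3276, 0.0619]
tool_rot: [-3.141, -0.001, 2.98]
contact_force: [0.1, -0.0, -1.6]
opening: 0.0174
grip_force: 50.0
time: 15.2
tool_pos: [0.3607, 0.3275, 0.0567]
tool_rot: [3.141, 0.001, 2.978]
contact_force: [1.0, -0.2, -0.6]
opening: 0.0177
grip_force: 50.0
tcp [360.7 327.5  56.7] yaw-pi -0.1636
top blade    n1610 c [461.8 310.8] size [115.  119.9] longyaw 1.407 z 1.8 mean [461.4 310.6]
  slope fwd/side [-0.0145 -0.0005] z at x=88: 0.0022 local x max 158.8 y [-59.   58.8]
side blade   n734 c [461.9 310.9] size [114.8 119.6] longyaw 1.409 z 0.4 mean [460.5 307.6]
  slope fwd/side [-0.0164  0.0013] z at x=88: 0.0008 local x max 158.5 y [-58.9  58.8]
lid          n1366 c [594.8 289.9] size [119.6 121.5] longyaw 1.363 z 24.4 mean [594.1 290.1]
postL        n147 c [608.  371.4] size [17.8 47.9] longyaw -0.155 z 61.5 mean [607.6 369.7]
postR        n136 c [580.8 206.2] size [18.4 47.8] longyaw -0.165 z 61.5 mean [580.5 205. ]
lid          n459 c [590.1 305.6] size [112.9 122.3] longyaw 0.415 z 22.8 mean [590.7 300.7]
postL        n96 c [606.5 371. ] size [21.6 49.1] longyaw -0.154 z 59.8 mean [605.1 367.8]
postR        n115 c [579.1 204.7] size [24.  47.7] longyaw -0.159 z 60.6 mean [578.7 202. ]
```

View pics/l4s.png

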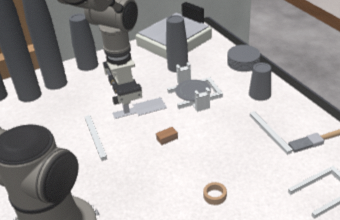

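The lid is centred on the cradle and the lifter lies flat at crop (140,105). Next I release it, rise, and head for the bar, turning by about -1.49.

```bash
python3 -m handwheel '[0,0,0,0,0.6,0,0,0,0,0.6,0,0,0,0,0.6,0,0,0,0,0.6,0,0,0,0,0.6,0,0,0,0,0.6]' && python3 -m handwheel '[0,0,10,0,0.6,0,0,30,0,0.6,0,0,45,0,0.6,0,0,45,0,0.6,0,0,40,0,1,10,-10,10,-0.12,1,25,-25,0,-0.13,1,30,-30,0,-0.13,1]' && python3 -m handwheel '[30,-30,0,-0.13,1,30,-30,0,-0.13,1,30,-30,0,-0.13,1,30,-30,0,-0.13,1,30,-30,0,-0.13,1,30,-30,0,-0.13,1,30,-32,0,-0.13,1,30,-33,0,-0.13,1]' && python3 -m handwheel '[21,-30,0,-0.07,1,0,-5,0,0,1,0,0,0,0,1,0,0,0,0,1]'
```

```text
time: 16.3
tool_pos: [0.3598, 0.3275, 0.0568]
tool_rot: [3.141, 0.0, 2.979]
contact_force: [-0.1, -0.4, 0.7]
opening: 0.0546
grip_force: 0.0
time: 17.1
tool_pos: [0.4249, 0.2626, 0.2384]
tool_rot: [3.139, 0.001, 2.596]
contact_force: [0.3, -0.1, -0.5]
opening: 0.0828
grip_force: 0.0
time: 17.9
tool_pos: [0.6656, 0.0163, 0.2376]
tool_rot: [3.141, -0.0, 1.554]
contact_force: [0.7, -0.3, 0.5]
opening: 0.0919
grip_force: 0.0
time: 18.3
tool_pos: [0.6852, -0.0165, 0.2372]
tool_rot: [-3.141, -0.0, 1.49]
contact_force: [-0.5, -0.5, -0.1]
opening: 0.0917
grip_force: 0.0
```

```bash
python3 -m handwheel '[1.5,-1.5,-45,0,1,0,0,-45,0,1,0,0,-45,0,1,0,0,-35,0,1,0,0,-22,0,1,0,0,-16,0,1,0,0,-8,0,1,0,0,-4,0,0.7]' && python3 -m handwheel '[0,0,0,0,0,0,0,0,0,0,0,0,0,0,0,0,0,0,0,0,0,0,0,0,0,0,0,0,0,0,0,0,0,0,0,0,0,0,0,0]' 50 && python3 -m handwheel '[0,0,0,0,0,0,0,0,0,0,0,0,0,0,0]' 50
```

```text
time: 19.1
tool_pos: [0.6875, -0.0183, 0.0171]
tool_rot: [3.141, 0.0, 1.49]
contact_force: [0.1, -0.0, -0.2]
opening: 0.0877
grip_force: 0.0
time: 19.9
tool_pos: [0.6873, -0.019, 0.0167]
tool_rot: [-3.142, -0.0, 1.489]
contact_force: [-0.4, 0.5, 0.1]
opening: 0.0243
grip_force: 0.0
time: 20.2
tool_pos: [0.6872, -0.0189, 0.0167]
tool_rot: [-3.141, 0.0, 1.489]
contact_force: [-0.2, -0.7, 0.4]
opening: 0.0174
grip_force: 50.0
```

```bash
python3 -m handwheel '[0,0,10,0,0,0,0,30,0,0,0,0,40,0,0,0,0,30,0,0,-3,10,15,-0.01,0,-6,20,0,-0.01,0,-8,30,0,-0.01,0,-10,35,0,-0.01,0]' && python3 -m handwheel '[-10,35,0,-0.01,0,-10,35,0,-0.01,0,-10,35,0,-0.01,0,-10,35,0,-0.012,0,-10,30,0,0,0,-8,22,0,0,0,-5,14,0,0,0,-3,6,0,0,0]' && python3 -m handwheel '[0,0,0,0,0,0,0,0,0,0,0,0,0,0,0]' && python3 - <<'E' 2>/dev/null
from m2 import *
o=robot.observe(); print(np.round(o["tool_pos"]*1000,1),o["tool_rot"][2]-np.pi/2)
for n in ("top","side"):
    p,d=avg(n,5,"b1"+n); W=pts(n,d); g=p.mean(2)
    m=box(W,.52,.68,.15,.42,.100,.16)&(g>95)&(abs((W[...,:2]-o["tool_pos"][:2])@[np.sin(.164),np.cos(.164)])>.045)&(abs((W[...,:2]-o["tool_pos"][:2])@[np.cos(.164),-np.sin(.164)])<.02); P=W[m]; R("bar ends",P)
    for s in(1,-1):
        e=P[s*(P[:,1]-o["tool_pos"][1])>0]; print("  end",len(e),np.median(e,0).round(4) if len(e) else "")
    R("postL",W[box(W,.5,.7,.33,.41,.05,.085)]); R("postR",W[box(W,.5,.7,.15,.25,.05,.085)])
    if n=="top": cv2.imwrite("pics/b1t.png",cv2.convertScaleAbs(p,alpha=1.6)[100:310,100:380])
    else: cv2.imwrite("pics/b1s.png",cv2.resize(cv2.convertScaleAbs(p,alpha=1.6)[90:270,140:380],None,fx=3,fy=3))
E
```

```text
time: 21.0
tool_pos: [0.6594, 0.0768, 0.1411]
tool_rot: [-3.14, 0.0, 1.446]
contact_force: [-0.1, 0.0, -2.4]
opening: 0.0177
grip_force: 50.0
time: 21.8
tool_pos: [0.5932, 0.2895, 0.1412]
tool_rot: [-3.141, 0.0, 1.408]
contact_force: [0.5, -0.3, -1.6]
opening: 0.0178
grip_force: 50.0
time: 22.1
tool_pos: [0.5948, 0.2868, 0.1417]
tool_rot: [3.141, 0.0, 1.405]
contact_force: [0.3, -0.2, -1.9]
opening: 0.0173
grip_force: 50.0
[594.8 286.8 141.7] -0.16554697185755263
bar ends     n173 c [595.7 288.1] size [ 18.1 207.4] longyaw 1.419 z 141.9 mean [584.7 222.9]
  end 9 [0.6094 0.3885 0.1419]
  end 164 [0.5832 0.2144 0.1419]
postL        n1 c [586.2 382.9] size [0. 0.] longyaw -3.142 z 75.2 mean [586.2 382.9]
postR        n86 c [581.2 206.2] size [18.4 48.1] longyaw -0.163 z 61.3 mean [572.5 205.9]
bar ends     n87 c [582.7 212.7] size [18.8 58.6] longyaw 1.411 z 140.2 mean [581.1 213. ]
  end 0 
  end 87 [0.5806 0.2122 0.1402]
postL        n86 c [606.4 371.2] size [23.6 49. ] longyaw -0.186 z 59.3 mean [603.2 367.7]
postR        n114 c [579.1 205.1] size [22.1 47.8] longyaw -0.164 z 60.0 mean [578.3 202.2]
```

View pics/b1s.png

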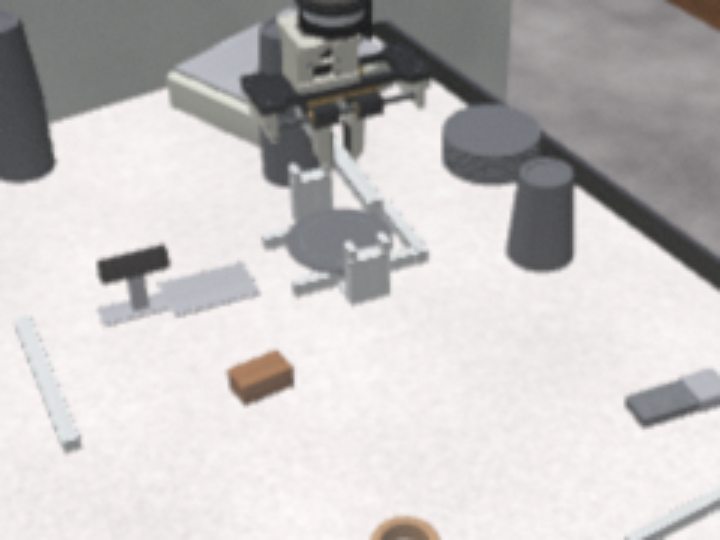

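The lifter lies flat at crop (180,285), and the bar is held level above the posts at (310,190) and (367,265). It lines up to within about 1 mm. Now I lower it.

```bash
python3 -m handwheel '[-1,1,-20,0,0,0,0,-18,0,0,0,0,-10,0,0,0,0,-6,0,0,0,0,-5,0,0,0,0,-3,0,0,0,0,-2,0,0,0,0,0,0,0]' && python3 -m handwheel '[0,0,-1,0,0,0,0,0,0,0,0,0,0,0,0]'
```

```text
time: 23.4
tool_pos: [0.5934, 0.2891, 0.0779]
tool_rot: [3.141, -0.0, 1.407]
contact_force: [-1.2, -0.2, -1.4]
opening: 0.0178
grip_force: 50.0
time: 23.7
tool_pos: [0.5934, 0.289, 0.0769]
tool_rot: [3.141, -0.0, 1.407]
contact_force: [-0.3, 0.2, -2.7]
opening: 0.0175
grip_force: 50.0
```

```bash
python3 -m handwheel '[0,0,-0.5,0,0,0,0,0,0,0.6,0,0,0,0,0.6,0,0,0,0,0.6,0,0,0,0,0.6,0,0,0,0,0.6,0,0,0,0,0.6,0,0,0,0,0.6]' && python3 -m handwheel '[0,0,10,0,0.6,0,0,20,0,0.6,0,0,30,0,0.6,0,0,40,0,0.6,0,0,40,0,0.6,-20,-30,0,0,0.6,-30,-40,0,0,0.6,-20,-40,0,0,0.6]' && python3 -m handwheel '[-20,-40,0,0,0.6,-20,-40,0,0,0.6,0,-40,0,0,0.6,0,-40,0,0,0.6,0,0,0,0,0.6,0,0,0,0,0.6]' && python3 - <<'E' 2>/dev/null
from m2 import *
for n in ("top","side"):
    p,d=avg(n,5,"f"+n); W=pts(n,d); g=p.mean(2)
    R("bar",W[big(box(W,.5,.7,.15,.42,.068,.085)&(g>95))])
    R("lid",W[box(W,.5,.7,.18,.4,.015,.03)&(g<85)])
    R("grip",W[big(box(W,.28,.45,.25,.40,.066,.080)&(g<85))])
    if n=="side": cv2.imwrite("pics/fs.png",cv2.resize(cv2.convertScaleAbs(p,alpha=1.6)[90:270,140:380],None,fx=3,fy=3))
E
```

```text
time: 24.5
tool_pos: [0.5933, 0.289, 0.0762]
tool_rot: [3.142, 0.0, 1.407]
contact_force: [-0.6, 0.3, 0.3]
opening: 0.0549
grip_force: 0.0
time: 25.3
tool_pos: [0.5216, 0.1783, 0.2172]
tool_rot: [3.141, -0.0, 1.408]
contact_force: [0.1, -0.8, 0.6]
opening: 0.055
grip_force: 0.0
time: 25.9
tool_pos: [0.4835, 0.0185, 0.217]
tool_rot: [3.14, -0.0, 1.404]
contact_force: [-0.0, 0.2, 0.1]
opening: 0.0553
grip_force: 0.0
bar          n507 c [601.2 289.6] size [ 32.  208.9] longyaw 1.423 z 76.7 mean [595.3 286.9]
lid          n1111 c [595.8 287. ] size [147.7 185.6] longyaw -1.563 z 24.3 mean [591.7 290.5]
grip         n199 c [360.6 326.7] size [18.5 74.9] longyaw -0.151 z 72.4 mean [360.4 325.8]
bar          n43 c [588.2 198.6] size [25.9 41.2] longyaw 1.004 z 75.3 mean [585.6 201.2]
lid          n195 c [602.7 269.8] size [119.7 142.2] longyaw -1.285 z 22.6 mean [572.4 278.1]
grip         n90 c [358.4 324.2] size [16.4 72.7] longyaw -0.169 z 70.7 mean [358.6 322.7]
```

View pics/fs.png

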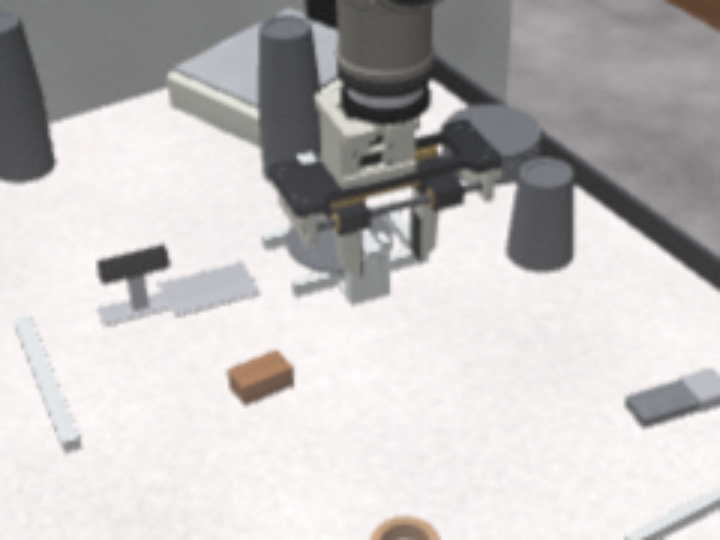

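The gripper hides part of the view, but the top view puts the bar's top at about 75.6, so it is seated, and the lifter hasn't moved. I run one last level check and hand in if it passes.

```bash
python3 - <<'E' 2>/dev/null
from m import *
f=np.load("pics/ftop.npz"); W=pts("top",f["d"]); q=W[...,:2]-[.594,.2885]; lx=q@[np.cos(.164),-np.sin(.164)]; ly=q@[np.sin(.164),np.cos(.164)]
m=(abs(lx)<.0145)&(abs(ly)<.12)&(W[...,2]>.07)&(W[...,2]<.085)&(f["p"].mean(2)>95)
c=np.linalg.lstsq(np.c_[lx[m],ly[m],np.ones(m.sum())],W[m][:,2],rcond=None)[0]; s=np.polyfit(ly[m],lx[m],1)
e=np.percentile(ly[m],[0.5,99.5]); print(c.round(4),"x off",s.round(4),"ends",e.round(4))
if abs(c[1])<.02 and abs(s[1])<.005 and abs(e.mean())<.01: print(robot.hand_in())
E
```

```text
[ 0.0658 -0.0011  0.0766] x off [0.0021 0.0007] ends [-0.1012  0.105 ]
the job is handed in; nothing more can be done
None
```

The job is handed in, with no verdict returned: by my measurements the lid is centred on the cradle, the bar sits level in both slots above it, and the lifter lies flat on the table clear of the cradle.

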